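Set a bar under the centre punch and clamp it with the pump clamp

ROBOT

A 6-joint arm with a two-finger parallel gripper is mounted at the origin on the work surface. World frame = base frame: x ahead of the robot, y to its left, z up, the work surface at z = 0. Lengths are in m, angles in rad, forces in N, time in s.
With the tool pointing down it reaches from about 0.225 to 0.875 m from the base axis. Payload 3.4 kg.
Tool frame: the origin (TCP) lies midway between the tips of the shut fingers; the grasp point (between the pads) lies 19 mm behind it; z points along the fingers, y is the line along which they close (so a half turn about z gives the same grasp; the last joint's range is limited). The gripper opens to 85 mm and grips with 20 to 120 N. Pads are 22 mm wide; open, the fingers measure 114 mm over their backs; the gripper's body (76 mm by 85 mm) begins 54 mm behind the grasp point. The pads swing forward as they close: fully open they stand 13 mm farther back than shut.
Start: joints at [-0.121, 0.276, 1.505, -0, 1.361, -0.121], TCP at [0.575, -0, 0.231] pointing down, gripper open.
Joint ranges: [-2.89, 2.89], [-0.75, 2.08], [0.22, 2.7], [-1.18, 4.32], [0.11, 2.71], [-2.7, 2.7]. Speed limits (rad/s): [2.57, 2.57, 3.14, 3.14, 3.14, 3.14].

INTERFACE

Orientations are given as a unit quaternion [w, x, y, z].
In Python, from rig import * gives the robot as it stands.
- The arm moves only by the tool apply_moves, never from a script. Its argument "steps" is one flat list of numbers, 4 for each row, row after row: the shift along the world's x, y, z in cm, then the turn about the world's z in degrees. A call has 1 to 8 rows; each row is the pose to reach, as a shift and turn from the pose commanded when the call began; what a row does not reach only later rows make up. A row lasts 1/12 s, in which the tool goes at most 41.7 mm and 7.16 degrees, less where a joint would pass 70% of its speed; a pose out of reach is approached as far as the arm can. A call with a gripper value outside its range is refused whole. "jaw" is the closure in counts, from 0 (fully open) to 255 (shut), set as the call begins (left out, the last holds). The fingers move at their own pace and stop on an object; "newtons" is the grip in N (left out, the last holds). Time passes only in rows, so rows that repeat a pose let the fingers close. It gives the time, the measured TCP pose, the force, the opening and the grip force at its end, in the units of the state.
- get_state(): the state, without advancing time (a new reading comes with each control period).
- get_image(name): name is "scene" or "side" or "wrist"; returns the picture (420x560x3 uint8, red, green, blue); there is no depth.
- calibration(name): a dict with "fx", "fy", "cx", "cy" (pixels), "k1" (the pictures are not rectified: a ray, as slopes to the right and down, at radius r is drawn at 1 + k1 r^2 times it, then the intrinsics apply), "xyz" and "rotation" of the camera in the world. Camera axes: x right, y up, looking along -z (the intrinsics and any distortion apply to the point x, -y, -z); pixel columns grow to the right and rows downward; lengths in m; the calibration is good to about 2 mm. A picture is of the moment at which its call begins: read the wrist's pose just before it. calibration takes no time and is no camera call; for the wrist camera it gives the pose at the moment of the call.
- sign_off(): hands the job in; it is judged then, once.
The state is a dict: "clock": time; "qpos": joint angles; "qd": joint speeds; "effort": joint torques, N m; "position": TCP position; "ee_rot": TCP orientation; "contact_force": force on the tool from outside, world axes, zero at the start; "moment": the same for the moment, N m; "width": finger opening in m; "gripper_force": force on a finger pad.
Only numpy, scipy, OpenCV 4.12 (cv2) and the standard library are available. Lean on these libraries where they do the work, as an engineer would, in place of code of your own. Each camera call takes 0.05 s, during which the arm holds its last target. There are 200 camera calls.

TASK

Slide the brass-coloured bar along its bed, away from the robot, until its red cross mark sits straight below the tip of the fixed centre punch. Then pump the red ratchet trigger towards its black handle, again and again, until the clamp's orange spring pad presses the bar flat against the fence and the pad's spring is squeezed in about half way, never right home, because that would dent the bar. Work the clamp by its trigger only, do not knock the punch stand or the things standing around, and finish while still holding the trigger squeezed: the clamp loosens as soon as the trigger is let go.

Things in the scene. Friction and masses are not known exactly. Their poses are not given: they have to be found in the camera images.
- fixture: Fixture, fixed for the run: aluminium bed 290 x 270 mm, top 12 mm above the table, with dark steel fence and blue pump clamp. Origin: on the table plane below the fence's clamping face. +x: along the fence, roughly away from the robot; +y: the way the clamp pushes the bar onto the fence; z up. Fence face at y = 0, from x = -35 to +85 mm, 22 mm high above the bed.
- handle_grip (a point): Centre of the grip zone of the fixed black upright handle, 119 mm above the table, at fixture x = +10, y = -188 mm. Handle: 34 mm wide (x), 16 mm thick (y), top 135 mm above the table. The blue clamp cheeks below it fill x = -15 to 35, y = -206 to -121 mm, up to 70 mm above the table.
- trigger_grip (a point): Centre of the grip zone of the red upright trigger lever (30 mm wide, 12 mm thick, top 137 mm above the table), on the handle's +y side; moves with it: 43 mm from handle_grip when let go, 23 mm when fully squeezed, 119 mm above the table. Over outer faces the pair is 58 mm, then about 40 mm. Close the gripper across both, or push the trigger from its +y side.
- trigger (a joint): Trigger angle, rad: 0 let go (springs back with 2 to 3 N), 0.36 fully squeezed. After up to 5 mm of ratchet play it drives the jaw 30 mm per rad; a full pump gains about 10 mm. As it goes back the ratchet slips and 3 N of friction holds the jaw; a pad pressing harder pushes the jaw back. At the grip, 4 to 5 N moves the free jaw, about 10 N with the pad half in.
- jaw (a joint): Travel of the clamp's dark steel jaw plate towards the fence in m, 0 (fully back) to 0.068. Moves only by the trigger's ratchet.
- pad (a joint): How far the orange spring pad is pressed in towards the jaw plate, m: 0 free (18 mm gap between orange pad and dark jaw plate), 0.016 right home. Spring 1400 N/m: half way is 7 to 8 mm, about 11 N.
- pad_face (a point): Centre of the orange pad's front face, 30 mm above the table at fixture x = +10 mm; the pad is 56 mm wide (x) and 26 mm high, in front of the jaw plate (56 mm wide, top 47 mm above the table). It moves along fixture +y.
- bar_center (a point): Centre of the loose brass-coloured bar, 150 mm long (its x, nearly along fixture x) x 36 wide (its y) x 30 high, 0.25 to 0.5 kg, on the bed 15 mm below this point. Starts a few mm off the fence and 25 to 90 mm too near the robot. Its near (-x) end sticks out past the fence, free on both sides, and can be pinched there from above.
- mark (a point): Centre of the red cross mark on the bar's top face: 35 mm from the bar's centre towards its +x end, on its centre line, 30 mm above the bed. The cross's long stroke is a 3 mm wide red line across the bar.
- punch_tip (a point): Tip of the centre punch in its green stand, fixed for the run, 52 mm above the table (10 mm above the bar's top), axes like the fixture's, 18 mm (half the bar's width) on the -y side of the fence face. The 14 mm punch hangs from an arm, 143 to 157 mm above the table, that runs in +y to a column 85 mm away behind the fence, top 174 mm.
- flange: Bystander: brass ring lying flat, 90 mm across, 20 mm high. Origin under its centre.
- spray: Bystander: amber spray bottle with green head, 76 mm across, 173 mm tall. Origin under its centre.
- tub: Bystander: white tub of brushes, 80 mm across, 75 mm tall (brushes to 154 mm). Origin under its centre.
There are look-alikes about, which are no part of the job. There is more than one size of the part that bears bar_center; the job needs the larger.

How it is judged:
On the way, in this order (a step that is already met when the one before it is completed fails the run):
1. the red mark is in line with the punch tip along the fence, within 4 mm, while the clamp pad is not yet touching the bar (x of mark in the frame of punch_tip between -0.004 and 0.004 m and contact force between pad and bar below 0.3 N and value of joint pad below 0.002 m), for 0.2 s.
2. the clamp pad presses on the bar (contact force between pad and bar above 0.5 N and value of joint pad above 0.0007 m), for 0.1 s.
At the end, for the whole second after the job is handed in: The mark is within 4.5 mm of straight below the punch tip; the bar rests flat, parallel to the fence within 0.04 rad; the pad presses it (over 5 N), its spring in by 4.5 to 11.5 mm of 16; the fingers still press the trigger (over 1 N) and not the bar (horizontal distance between mark and punch_tip below 0.0045 m and angle between the x axis of bar_center and the x axis of fixture, either way round below 0.04 rad and angle between bar_center's own z axis and vertical below 0.04 rad and value of joint pad between 0.0045 and 0.0115 m and contact force between pad and bar above 5 N and contact force between the fingers and trigger above 1 N and contact force between the fingers and bar below 0.3 N and linear speed of bar below 0.02 m/s); the arm keeps its last pose, push and grip.
It fails at once if the spring pad is pressed in by more than 14 mm (the bar would be dented) (value of joint pad above 0.014 m).
It fails at once if the robot pushes on the jaw or pad itself (more than 3 N) (contact force between any of the arm, the fingers and jaw above 3 N).
It fails at once if the punch stand is knocked (more than 5 N) (contact force between any of the arm, the fingers and stand above 5 N).
It fails at once if a bystander is shifted by more than 30 mm (distance of any of flange, spray, tub from where it was at the start of the episode above 0.03 m).
It also fails if it takes over 72 s, if anything falls off the work surface, if the arm or the gripper's body presses on something with over 40 N, if the wrist force passes 120 N, or if a joint passes its speed limit or range.

## Working session

There is one attempt and no reset: what is moved stays moved. The work goes in short steps, Python scripts to look and compute and a tool call to move; the robot and the scene stay as the last step left them, time stands still between calls to the robot, and variables do not carry over. Pictures are saved under pics/ and viewed, at most 10 in all, crops included, and the job is handed in when it is done.

Besides the shell and the picture viewer there is one more tool, called after "Emit:" as name(argument=value, ...) on one line, values as JSON. apply_moves: Moves the arm, as the interface text tells. Its arguments: {"type":"object","properties":{"steps":{"type":"array","items":{"type":"number"}},"jaw":{"type":"number"},"newtons":{"type":"number"}},"required":["steps"]}

```bash
mkdir -p pics
cat > h.py <<'E'
from rig import *
import numpy as np, cv2
def snap(n,f):
    c=calibration(n); im=get_image(n); cv2.imwrite('pics/'+f,cv2.cvtColor(im,cv2.COLOR_RGB2BGR)); return im,c
def ray(c,u,v):
    K=np.array([[c['fx'],0,c['cx']],[0,c['fy'],c['cy']],[0,0,1.]])
    p=cv2.undistortPoints(np.array([[[u,v]]],float),K,np.array([c['k1'],0,0,0.]))[0,0]
    R=np.array(c['rotation'],float)
    if R.shape!=(3,3):
        from scipy.spatial.transform import Rotation as Ro
        R=Ro.from_quat(np.r_[R.ravel()[1:],R.ravel()[0]]).as_matrix()
    d=R@np.array([p[0],-p[1],-1]); return np.array(c['xyz'],float),d/np.linalg.norm(d)
def onz(c,u,v,z):
    o,d=ray(c,u,v); return o+d*(z-o[2])/d[2]
def two(c1,p1,c2,p2):
    o1,d1=ray(c1,*p1);o2,d2=ray(c2,*p2)
    s=np.linalg.lstsq(np.c_[d1,-d2],o2-o1,rcond=None)[0]
    a=o1+s[0]*d1;b=o2+s[1]*d2; return (a+b)/2,np.linalg.norm(a-b)
E
python3 - <<'E'
from h import *
print(get_state())
ims=[]
for n in ['scene','side','wrist']:
    im,c=snap(n,n+'0.png'); print(n,c);
E
```

```text
{'clock': 0.0, 'qpos': array([-1.20969556e-01,  2.76568689e-01,  1.50614986e+00,  2.60468830e-05,
        1.36068164e+00, -1.20992112e-01]), 'qd': array([-6.35870555e-04, -4.46713949e-04, -8.53938784e-04,  5.82567214e-04,
       -1.05694936e-05, -7.72948920e-04]), 'effort': array([ 6.20495921e-04, -4.16768074e+01, -2.45808578e+01, -1.52056768e-04,
        1.11346930e-02,  1.69860516e-05]), 'position': array([5.74468098e-01, 8.61296756e-05, 2.30448042e-01]), 'ee_rot': array([-7.19367205e-04,  7.07100446e-01,  7.07112538e-01, -5.47238232e-04]), 'contact_force': array([-0.68245375, -0.39576001,  0.22282718]), 'moment': array([ 0.03962163, -0.01538315,  0.03601756]), 'gripper_force': 0.0, 'width': 0.08501986356086065}
scene {'fx': 544.921121135575, 'fy': 544.921121135575, 'cx': 275.3365647537013, 'cy': 203.30588614870945, 'k1': -0.04480185539578227, 'xyz': array([1.43744191, 0.61871465, 0.7748718 ]), 'rotation': array([0.39652892, 0.22661594, 0.42010308, 0.78417054])}
side {'fx': 387.95103373673766, 'fy': 387.95103373673766, 'cx': 279.2414440353632, 'cy': 213.56739825149202, 'k1': -0.09686876418044488, 'xyz': array([ 0.30980838, -0.64612577,  0.84149389]), 'rotation': array([ 0.90630958,  0.37573903, -0.06863075, -0.18086718])}
wrist {'fx': 361.2017021082634, 'fy': 361.2017021082634, 'cx': 282.95242654704856, 'cy': 210.15935930789516, 'k1': -0.07859120424188384, 'xyz': array([0.57483009, 0.08454781, 0.3731229 ]), 'rotation': array([ 9.86109485e-01, -1.66094823e-01,  7.66508800e-04,  8.23832796e-05])}
```

View pics/scene0.png

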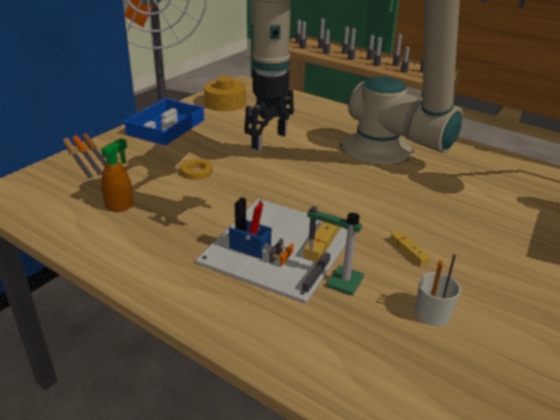

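View pics/side0.png

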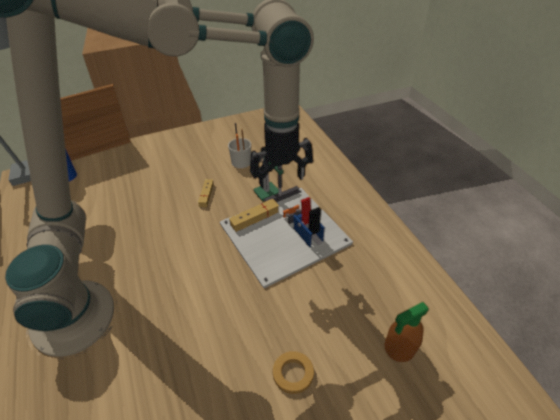

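View pics/wrist0.png

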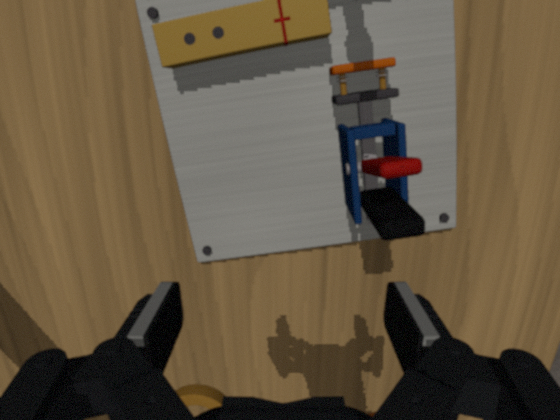

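The scene view shows the fixture at (275,248). Two brass bars could be the one I want: the one on the bed at scene (322,240) / side (255,214) / wrist (243,30), and a smaller one on the table at scene (410,248) / side (205,193). I choose the one on the bed, which has the red cross at wrist (282,19). The handle is at wrist (390,212), the trigger at (392,166), the pad at (363,67) and the jaw plate at (366,96).

Run:
```python
from h import *
w=calibration('wrist');s=calibration('scene');d=calibration('side')
for nm,u,v,z in [('bedL',200,260,.012),('bedR',455,230,.012),('mark',282,19,.042),('barNL',167,66,.042),('barFR',330,35,.042),('barNLt',154,24,.042),('padL',331,70,.043),('padR',395,62,.043),('jawL',334,100,.047),('jawR',397,93,.047),('hTopL',390,237,.135),('hTopR',423,232,.135),('trigTop',421,166,.137)]:
    print(nm,onz(w,u,v,z).round(3))
for nm,u,v in [('bed far-left(robot far,+?)',199,261),('bed bottom',305,292),('bed near',266,203)]: print('scene',nm,onz(s,u,v,.012).round(3))
for nm,u,v in [('bedA',267,284),('bedB',351,241),('bedC',221,226)]: print('side',nm,onz(d,u,v,.012).round(3))
im=cv2.imread('pics/scene0.png')[190:310,190:380]; cv2.imwrite('pics/c1.png',cv2.resize(im,None,fx=4,fy=4,interpolation=3))
```

```text
bedL [ 0.482 -0.1    0.012]
bedR [ 0.764 -0.064  0.012]
mark [0.574 0.139 0.042]
barNL [0.474 0.102 0.042]
barFR [0.614 0.126 0.042]
barNLt [0.465 0.137 0.042]
padL [0.616 0.098 0.043]
padR [0.671 0.105 0.043]
jawL [0.619 0.073 0.047]
jawR [0.674 0.08  0.047]
hTopL [ 0.652 -0.019  0.135]
hTopR [ 0.676 -0.015  0.135]
trigTop [0.667 0.034 0.137]
scene bed far-left(robot far,+?) [ 0.765 -0.05   0.012]
scene bed bottom [0.708 0.192 0.012]
scene bed near [ 0.486 -0.073  0.012]
side bedA [ 0.489 -0.101  0.012]
side bedB [ 0.76  -0.058  0.012]
side bedC [0.437 0.142 0.012]
```

View pics/c1.png

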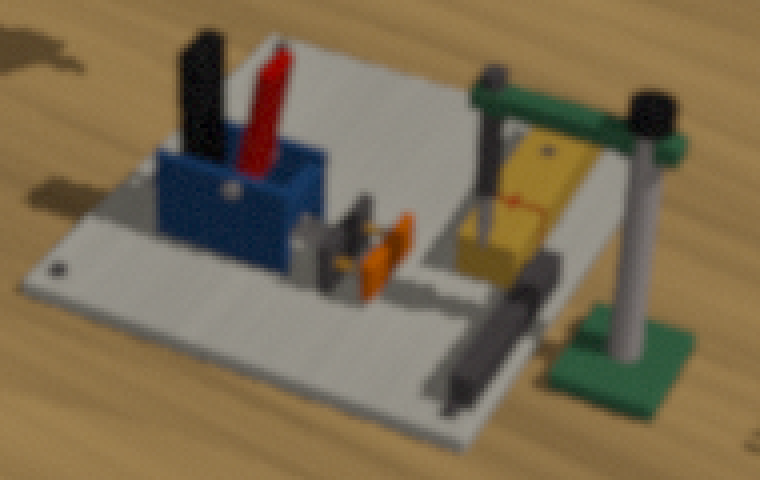

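The crop confirms the larger bar on the bed, with its red cross at crop (515,202). It also shows the punch tip at crop (485,242) and the fence's top edge from (550,255) to (450,375). I turn the tool about 97° and go above the bar's near end.

Emit:
apply_moves(steps=[-1.5,2,0,7,-3,4,0,14,-4.5,6,0,21,-6,8,0,28,-7.5,10,0,35,-9,12,0,42,-9,12,0,49,-9,12,0,56], jaw=0, newtons=30)

```text
clock: 0.82
position: [0.4837, 0.1211, 0.2313]
ee_rot: [-0.0, 0.288, 0.958, 0.0]
contact_force: [0.4, -0.2, 0.3]
width: 0.0857
gripper_force: 0.0
```

Emit:
apply_moves(steps=[0,0,0,7,0,0,0,14,0,0,0,21,0,0,0,28,0,0,0,35,0,0,0,42,0,0,0,42,0,0,0,42])

```text
clock: 1.48
position: [0.4849, 0.12, 0.2311]
ee_rot: [-0.0, -0.068, 0.998, 0.0]
contact_force: [-0.5, -0.2, -0.0]
width: 0.0852
gripper_force: 0.0
```

Run:
```python
from h import *
st=get_state(); print(st['position'],st['ee_rot'],st['clock'])
s=calibration('scene')
o=onz(s,311.25,250.5,.052); print('punch',o, 'mark',onz(s,318.75,240.5,.042),'fence',onz(s,190+550/4,190+255/4,.034),onz(s,190+452/4,190+372/4,.034))
im,c=snap('wrist','w1.png'); print(c)
snap('side','s1.png')
```

```text
[0.48486349 0.11996771 0.23112775] [-2.25728705e-04 -6.82183124e-02  9.97670391e-01  3.51172862e-05] 1.4833
punch [0.62754315 0.15274811 0.052     ] mark [0.57535349 0.14013497 0.042     ] fence [0.59550376 0.17587773 0.034     ] [0.70873755 0.18576253 0.034     ]
{'fx': 361.2017021082634, 'fy': 361.2017021082634, 'cx': 282.95242654704856, 'cy': 210.15935930789516, 'k1': -0.07859120424188384, 'xyz': array([0.40083856, 0.10798967, 0.3737388 ]), 'rotation': array([ 0.64814483, -0.10906871, -0.12602374,  0.74305471])}
```

View pics/w1.png

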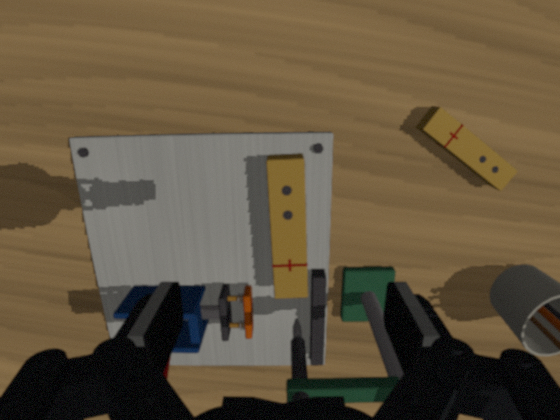

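The wrist view shows the bar from (286,156) to (292,297), with its mark at (290,265). The fence runs from (318,270) to (318,362), the dark punch hangs with its tip near (297,325), and the smaller look-alike is at (467,148). I crop closer on the tip and the fence.

Run:
```python
from h import *
w=cv2.imread('pics/w1.png');s=cv2.imread('pics/scene0.png')
a=cv2.resize(w[240:370,250:345],None,fx=4.5,fy=4.5,interpolation=cv2.INTER_CUBIC)
b=cv2.resize(s[215:265,290:340],None,fx=7,fy=7,interpolation=cv2.INTER_CUBIC)
o=np.zeros((600,800,3),np.uint8);o[:a.shape[0],:a.shape[1]]=a;o[:350,440:790]=b
o=cv2.convertScaleAbs(o,alpha=1.5,beta=15);cv2.imwrite('pics/c2.png',o)
c=calibration('wrist')
hsv=cv2.cvtColor(w,cv2.COLOR_BGR2HSV);H,S,V=cv2.split(hsv)
red=((H<6)|(H>174))&(S>150)&(V>60); red[:240]=0;red[310:]=0;red[:,:260]=0;red[:,312:]=0
v,u=np.nonzero(red);print('mark px',u.mean(),v.mean(),len(u),np.median(u),np.median(v))
# long stroke: row-wise
ms=[onz(c,x,y,.042) for x,y in zip(u,v)];print('mark',np.mean(ms,0).round(4))
br=((H>14)&(H<30)&(S>140)); br=br.astype(np.uint8); br[:145]=0;br[310:]=0;br[:,:255]=0;br[:,316:]=0
br|=red.astype(np.uint8)
n,l,stt,ce=cv2.connectedComponentsWithStats(br); i=1+stt[1:,4].argmax();print('bar',stt[i])
for r in range(165,295,20):
    x=np.nonzero(l[r]==i)[0]; print(r,x.min(),x.max(),onz(c,x.min()-.5,r,.042).round(4),onz(c,x.max()+.5,r,.042).round(4))
```

```text
mark px 289.55555555555554 265.22222222222223 9 289.0 265.0
mark [0.5738 0.1391 0.042 ]
bar [ 267  155   39  110 3574]
165 267 303 [0.4732 0.1028 0.042 ] [0.4685 0.137  0.042 ]
185 268 303 [0.4922 0.1061 0.042 ] [0.4876 0.14   0.042 ]
205 270 304 [0.5118 0.1105 0.042 ] [0.5072 0.1441 0.042 ]
225 271 304 [0.5323 0.1141 0.042 ] [0.5278 0.1473 0.042 ]
245 272 305 [0.5537 0.1178 0.042 ] [0.549  0.1517 0.042 ]Traceback (most recent call last):
  File "<stdin>", line 17, in <module>
    return umr_minimum(a, axis, None, out, keepdims, initial, where)
ValueError: zero-size array to reduction operation minimum which has no identity
```

View pics/c2.png

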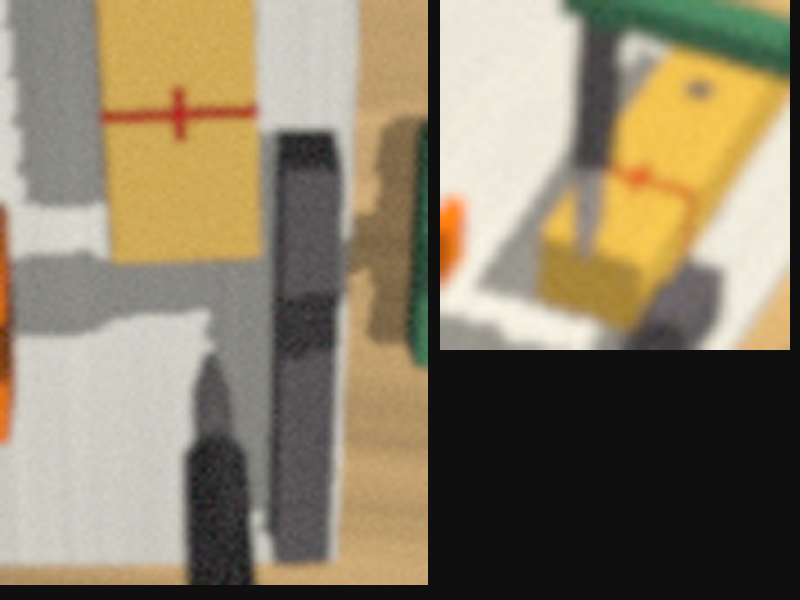

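Run:
```python
from h import *
w=calibration('wrist');s=calibration('scene')
t,e=two(w,(296.9,318.2),s,(310.9,251.4));print('tip 2view',t.round(4),e, 'plane',onz(w,296.9,318.2,.052).round(4),onz(s,310.9,251.4,.052).round(4))
m=onz(w,290,265.3,.042);ms=onz(s,290+198/7,215+180/7,.042);print('mark',m.round(4),ms.round(4))
p=onz(w,83,152,.012);q=onz(w,318,148,.012);print('screws',p,q,'yaw',np.degrees(np.arctan2(-(q-p)[0],(q-p)[1])))
f1=onz(w,311.6,277.8,.012);f2=onz(w,311.1,363.3,.012);print('fence foot',f1,f2,np.degrees(np.arctan2(*(f2-f1)[[1,0]])))
a=onz(w,267,165,.042);b=onz(w,272,245,.042)
for y in (7.3,):
    ux=np.array([np.cos(np.radians(y)),np.sin(np.radians(y))]);uy=np.array([-ux[1],ux[0]])
    for T in (t,onz(w,296.9,318.2,.052),onz(s,310.9,251.4,.052)):
        print('along',(T[:2]-m[:2])@ux,'across',(T[:2]-m[:2])@uy)
```

```text
tip 2view [0.6305 0.1544 0.052 ] 0.0011883206086256862 plane [0.6302 0.1549 0.052 ] [0.6307 0.1538 0.052 ]
mark [0.5739 0.1395 0.042 ] [0.5767 0.1397 0.042 ]
screws [ 0.49085684 -0.08721303  0.012     ] [0.45540379 0.15142876 0.012     ] yaw 8.450156263004367
fence foot [0.60199754 0.16908196 0.012     ] [0.72430138 0.18902896 0.012     ] 9.263031012454766
along 0.05805963831563642 across 0.007547012164890665
along 0.057809459925056435 across 0.008105283787383327
along 0.0581588096856433 across 0.0069557623636459865
```

Emit:
apply_moves(steps=[0.3,0.4,-3.5,2.5,0.3,0.4,-7,2.5,0.3,0.4,-11,2.5,0.3,0.4,-15,2.5,0.3,0.4,-18,2.5,0.3,0.4,-20,2.5,0.3,0.4,-21,2.5,0.3,0.4,-21.3,2.5])

```text
clock: 2.25
position: [0.4864, 0.1238, 0.0161]
ee_rot: [-0.002, -0.091, 0.996, 0.0]
contact_force: [0.6, 0.6, -0.5]
width: 0.0854
gripper_force: 0.0
```

Emit:
apply_moves(steps=[0,0,0,0,0,0,0,0,0,0,0,0,0,0,0,0,0,0,0,0,0,0,0,0,0,0,0,0,0,0,0,0], jaw=170, newtons=25)

```text
clock: 2.92
position: [0.489, 0.1239, 0.0196]
ee_rot: [0.001, -0.091, 0.996, -0.0]
contact_force: [-0.7, -1.3, 6.5]
width: 0.0353
gripper_force: 27.0
```

Emit:
apply_moves(steps=[0.8,0.2,0,-0.3,1.6,0.4,0,-0.6,2.4,0.6,0,-0.9,3.2,0.8,0,-1.2,4,1,0,-1.5,4.8,1.2,0,-1.9,5.3,1.4,0,-1.9,5.3,1.4,0,-1.9])

```text
clock: 3.58
position: [0.5361, 0.1374, 0.019]
ee_rot: [-0.005, -0.075, 0.997, -0.0]
contact_force: [-8.8, -1.6, 12.6]
width: 0.0352
gripper_force: 28.2
```

Emit:
apply_moves(steps=[0.1,0,0,0,0.1,0,0,0])

```text
clock: 3.75
position: [0.5361, 0.1374, 0.019]
ee_rot: [-0.006, -0.075, 0.997, -0.0]
contact_force: [-10.2, -1.1, 13.8]
width: 0.0359
gripper_force: 28.3
```

Run:
```python
from h import *
st=get_state(); print(st['position'],st['contact_force'],st['width'])
w,cw=snap('wrist','w2.png');s,cs=snap('scene','s2.png'); print(cw)
a=cv2.resize(cv2.imread('pics/s2.png')[215:275,285:345],None,fx=6.6,fy=6.6,interpolation=cv2.INTER_CUBIC)
b=cv2.resize(cv2.imread('pics/w2.png'),(400,300))
o=np.zeros((600,800,3),np.uint8);o[:396,:396]=a;o[:300,400:]=b
d=cv2.imread('pics/w2.png')
cv2.imwrite('pics/c3.png',cv2.convertScaleAbs(o,alpha=1.5,beta=10))
```

```text
[0.53605762 0.13741892 0.01899187] [-10.18545306  -1.14733506  13.83541262] 0.03591759305898155
{'fx': 361.2017021082634, 'fy': 361.2017021082634, 'cx': 282.95242654704856, 'cy': 210.15935930789516, 'k1': -0.07859120424188384, 'xyz': array([0.45380076, 0.12447073, 0.16253988]), 'rotation': array([ 0.64361084, -0.10455763, -0.12274499,  0.74817542])}
```

View pics/c3.png

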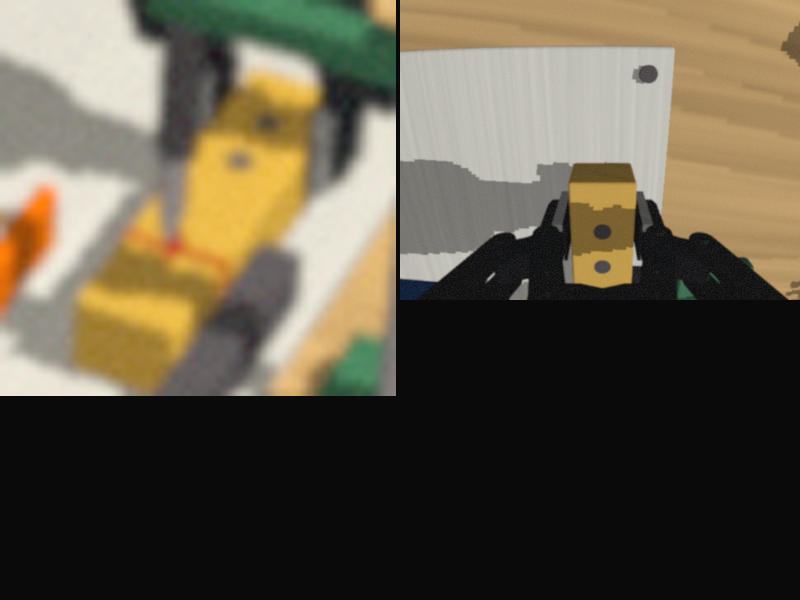

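The left crop shows the cross line from (130,232) to (228,265), and the tip hanging in front of its centre at (172,240). The bar is held squarely. I raise the tool slightly to unload the fingers, and work out how much travel is left.

Emit:
apply_moves(steps=[0,0,0.2,0,0,0,0.2,0])

```text
clock: 4.02
position: [0.5416, 0.138, 0.0204]
ee_rot: [-0.0, -0.075, 0.997, 0.0]
contact_force: [-0.5, 0.7, -3.1]
width: 0.0355
gripper_force: 26.1
```

Run:
```python
from h import *
st=get_state(); print(st['position'],st['contact_force'])
im,c=snap('scene','s3.png')
ux=np.array([np.cos(np.radians(8.3)),np.sin(np.radians(8.3))]);uy=np.array([-ux[1],ux[0]])
def rep(n,u,v):
    m=onz(c,u,v,.042);t=np.array([.6305,.1544]);D=t-m[:2];print(n,m.round(4),'along',D@ux,'across',D@uy)
rep('click',285+179/6.6,215+248.5/6.6)
hsv=cv2.cvtColor(im,cv2.COLOR_RGB2HSV);H,S,V=cv2.split(hsv)
for nm in ('s2.png','s3.png'):
    im=cv2.cvtColor(cv2.imread('pics/'+nm),cv2.COLOR_BGR2RGB).astype(float)
    R=im[...,0]-1.0*im[...,1]; sub=R[245:260,300:325]; bg=sub.copy()
    G=im[...,1]; ratio=im[...,1]/(im[...,0]+1)
    m=(ratio<.55)&(im[...,0]>60); m[:245]=0;m[260:]=0;m[:,300:300]=0;m[:,:301]=0;m[:,325:]=0
    v,u=np.nonzero(m);print(nm,list(zip(u,v)))
```

```text
[0.54161898 0.13804731 0.02042961] [-0.5002306   0.70282808 -3.10113513]
click [0.6216 0.1519 0.042 ] along 0.00916049307605981 across 0.001184768135553632
s2.png [(np.int64(311), np.int64(251)), (np.int64(310), np.int64(252)), (np.int64(311), np.int64(252)), (np.int64(312), np.int64(252)), (np.int64(310), np.int64(253))]
s3.png [(np.int64(310), np.int64(252)), (np.int64(309), np.int64(253)), (np.int64(310), np.int64(253)), (np.int64(311), np.int64(253))]
```

Emit:
apply_moves(steps=[0.2,0,0,0,0.35,0.05,0,0,0.35,0.05,0,0,0.35,0.05,0,0])

```text
clock: 4.4
position: [0.5457, 0.1385, 0.02]
ee_rot: [-0.0, -0.075, 0.997, 0.0]
contact_force: [0.9, -0.1, -3.3]
width: 0.036
gripper_force: 26.1
```

Run:
```python
from h import *
st=get_state(); print(st['position'],st['contact_force'])
im,c=snap('scene','s4.png')
d,cd=snap('side','d4.png')
a=cv2.resize(cv2.imread('pics/s4.png')[225:275,280:330],None,fx=8,fy=8,interpolation=cv2.INTER_CUBIC)
b=cv2.resize(cv2.imread('pics/d4.png')[165:240,230:305],None,fx=5.3,fy=5.3,interpolation=cv2.INTER_CUBIC)
o=np.hstack([a,cv2.resize(b,(400,400))])
cv2.imwrite('pics/c4.png',cv2.convertScaleAbs(o,alpha=1.5,beta=10))
```

```text
[0.54574071 0.13849909 0.01999757] [ 0.87111582 -0.08028287 -3.27057464]
```

View pics/c4.png

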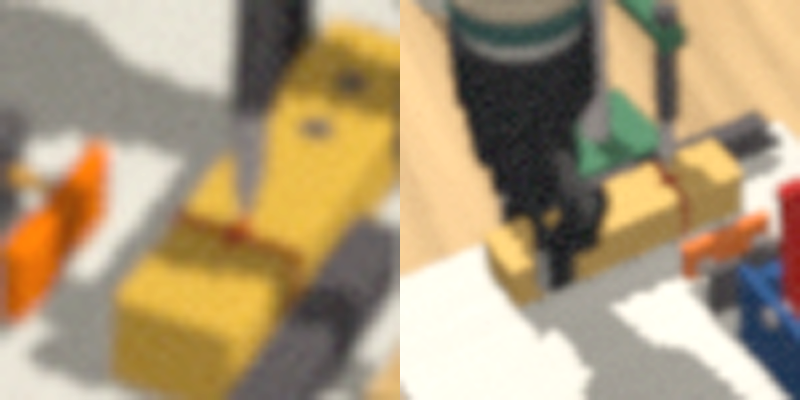

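The scene crop shows the cross at (238,235) and the tip at (246,208). The side crop shows the top stroke from (655,165) to (682,185) and the tip at (667,160).

Run:
```python
from h import *
s=calibration('scene');d=calibration('side')
ux=np.array([np.cos(np.radians(8.3)),np.sin(np.radians(8.3))]);uy=np.array([-ux[1],ux[0]])
f=lambda c,o,k,x,y:(o[0]+x/k,o[1]+y/k)
tp=f(s,(280,225),8,246,209);mp=f(s,(280,225),8,238,235)
td=f(d,(230,165),5.333,267,160);md=f(d,(230,165),5.333,268,175)
for nm,c,t,m in(('scene',s,tp,mp),('side',d,td,md)):
    T=onz(c,*t,.052);M=onz(c,*m,.0425);D=(T-M)[:2];print(nm,T.round(4),M.round(4),'along',D@ux,'across',D@uy)
print(two(s,tp,d,td),two(s,mp,d,md))
```

```text
scene [0.63   0.1531 0.052 ] [0.6304 0.1514 0.0425] along -7.833693616260629e-05 across 0.0017329285665940075
side [0.6323 0.1577 0.052 ] [0.6319 0.1554 0.0425] along 0.0007313175113966338 across 0.0021595089308265604
(array([0.63177092, 0.15474659, 0.0541991 ]), np.float64(0.0013348659502018458)) (array([0.6315708 , 0.15283173, 0.0443277 ]), np.float64(0.0015050843316809744))
```

Emit:
apply_moves(steps=[0,0,-0.1,0,0,0,-0.1,0,0,0,-0.1,0])

```text
clock: 4.75
position: [0.5455, 0.1385, 0.0193]
ee_rot: [0.0, -0.075, 0.997, 0.0]
contact_force: [0.2, 0.3, -4.4]
width: 0.0352
gripper_force: 26.2
```

Emit:
apply_moves(steps=[0,0,0,0,0,0,0,0,0,0,0,0,0,0,0,0,0,0,0,0,0,0,0,0], jaw=0)

```text
clock: 5.25
position: [0.5457, 0.1385, 0.0195]
ee_rot: [0.0, -0.075, 0.997, 0.0]
contact_force: [-0.4, -0.2, -0.3]
width: 0.0857
gripper_force: 0.0
```

Emit:
apply_moves(steps=[0,0,3,0,0,0,7,0,0,0,11,0,0,0,15,0,0,0,18,0,0,0,20,0,0,0,20,0,0,0,20,0])

```text
clock: 5.92
position: [0.5461, 0.1386, 0.2206]
ee_rot: [0.002, -0.075, 0.997, 0.0]
contact_force: [-0.3, -0.4, -0.7]
width: 0.0852
gripper_force: 0.0
```

Run:
```python
from h import *
st=get_state(); print(st['position'],st['ee_rot'],st['clock'])
w,c=snap('wrist','w5.png');s,cs=snap('scene','s5.png');d,cd=snap('side','d5.png')
ux=np.array([np.cos(np.radians(8.3)),np.sin(np.radians(8.3))]);uy=np.array([-ux[1],ux[0]])
def blobs(im,c,f,z,mn,n):
    hsv=cv2.cvtColor(im,cv2.COLOR_RGB2HSV).astype(int);m=f(*[hsv[...,i] for i in range(3)]).astype(np.uint8)
    k,l,stt,ce=cv2.connectedComponentsWithStats(m)
    for i in range(1,k):
        if stt[i,4]>=mn: print(n,stt[i],ce[i].round(1),onz(c,*ce[i],z).round(4))
for nm,im,cc in (('w',w,c),('s',s,cs),('d',d,cd)):
    blobs(im,cc,lambda H,S,V:((H<5)|(H>172))&(S>170)&(V>70),.12,20,nm+' red')
    blobs(im,cc,lambda H,S,V:(H>=6)&(H<13)&(S>200)&(V>150),.03,12,nm+' orange')
a=cv2.resize(cv2.imread('pics/s5.png')[190:290,210:350],(560,400),interpolation=cv2.INTER_CUBIC)
b=cv2.resize(cv2.imread('pics/d5.png')[165:255,220:330],(240,196),interpolation=cv2.INTER_CUBIC)
w=cv2.resize(cv2.imread('pics/w5.png'),(240,180))
o=np.zeros((400,800,3),np.uint8);o[:,:560]=a;o[:196,560:]=b;o[200:380,560:]=w
cv2.imwrite('pics/c5.png',cv2.convertScaleAbs(o,alpha=1.4,beta=10))
```

```text
[0.54608391 0.13855312 0.22061831] [ 1.54173062e-03 -7.49789422e-02  9.97183917e-01  1.30769866e-04] 5.9167
w red [135 269  15  31 150] [143.6 286. ] [0.6247 0.04   0.12  ]
w red [120 309  10  16  96] [123.8 315.2] [0.6552 0.0238 0.12  ]
s red [250 203  12  31 194] [255.7 219.2] [0.6842 0.0452 0.12  ]
d red [302 198   8  26 164] [305.4 209.5] [0.6447 0.0095 0.12  ]
```

View pics/c5.png

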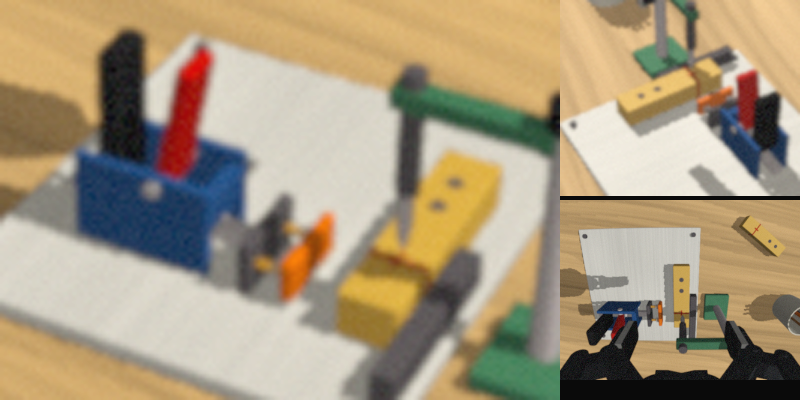

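The bar is free and still lined up: cross at (405,258), tip at (403,240). The handle top is at (122,38) and the trigger top at (205,52), with the pad well clear of the bar. Next I triangulate the handle and the trigger.

Run:
```python
from h import *
s=calibration('scene');d=calibration('side')
def topc(f,fn,box,n):
    im=cv2.imread('pics/'+f);hsv=cv2.cvtColor(im,cv2.COLOR_BGR2HSV).astype(int);m=fn(*[hsv[...,i] for i in range(3)])
    k=np.zeros_like(m);x0,y0,x1,y1=box;k[y0:y1,x0:x1]=m[y0:y1,x0:x1]
    v,u=np.nonzero(k);r=[(y,u[v==y].min(),u[v==y].max()) for y in sorted(set(v))]
    print(n,r[0],r[2],r[len(r)//2],r[-1]);return r
red=lambda H,S,V:((H<5)|(H>172))&(S>150)&(V>50); blk=lambda H,S,V:(V<45)
a=topc('s5.png',red,(240,195,275,240),'s red');b=topc('d5.png',red,(290,190,320,230),'d red')
e=topc('s5.png',blk,(230,190,250,230),'s blk');g=topc('d5.png',blk,(305,195,328,225),'d blk')
mid=lambda r,i:((r[i][1]+r[i][2])/2,r[i][0])
for i,j in ((3,2),(2,2)):
    print('trig',two(s,mid(a,i),d,mid(b,j)));print('hand',two(s,mid(e,i),d,mid(g,j)))
for r,c in((a,s),(b,d)): print('trig z.137',onz(c,*mid(r,2),.135).round(4))
for r,c in((e,s),(g,d)): print('hand z.133',onz(c,*mid(r,2),.133).round(4))
```

```text
s red (np.int64(202), np.int64(260), np.int64(260)) (np.int64(204), np.int64(258), np.int64(262)) (np.int64(218), np.int64(253), np.int64(258)) (np.int64(233), np.int64(253), np.int64(255))
d red (np.int64(198), np.int64(307), np.int64(309)) (np.int64(200), np.int64(302), np.int64(309)) (np.int64(211), np.int64(302), np.int64(309)) (np.int64(223), np.int64(305), np.int64(306))
s blk (np.int64(198), np.int64(242), np.int64(242)) (np.int64(200), np.int64(239), np.int64(244)) (np.int64(214), np.int64(236), np.int64(244)) (np.int64(229), np.int64(240), np.int64(246))
d blk (np.int64(208), np.int64(317), np.int64(318)) (np.int64(210), np.int64(311), np.int64(319)) (np.int64(216), np.int64(309), np.int64(319)) (np.int64(224), np.int64(309), np.int64(319))
trig (array([0.65338764, 0.0307068 , 0.13354584]), np.float64(0.0019333886093260105))
hand (array([ 0.66163684, -0.01237269,  0.13140957]), np.float64(1.8219185308711765e-05))
trig (array([0.65221423, 0.03014295, 0.13495325]), np.float64(0.003639945723075974))
hand (array([ 0.66041111, -0.01295864,  0.13286551]), np.float64(0.0016432862831193252))
trig z.137 [0.6504 0.0309 0.135 ]
trig z.137 [0.6532 0.0284 0.135 ]
hand z.133 [ 0.6598 -0.0125  0.133 ]
hand z.133 [ 0.6608 -0.0138  0.133 ]
```

Emit:
apply_moves(steps=[2.5,-3,0,0,5,-6,0,0,7.5,-9,0,0,10,-12,0,0,11.1,-13.1,0,0,11.1,-13.1,0,0,11.1,-13.1,0,0])

```text
clock: 6.65
position: [0.6559, 0.0069, 0.2168]
ee_rot: [-0.002, -0.074, 0.997, 0.001]
contact_force: [-0.8, -0.1, 0.2]
width: 0.0852
gripper_force: 0.0
```

Emit:
apply_moves(steps=[0,0,-3,0,0,0,-6,0,0,0,-9,0,0,0,-11,0,0,0,-12,0,0,0,-12.4,0,0,0,-12.4,0,0,0,-12.4,0])

```text
clock: 7.32
position: [0.6571, 0.008, 0.0965]
ee_rot: [0.001, -0.075, 0.997, -0.0]
contact_force: [-0.3, 0.6, 0.8]
width: 0.0851
gripper_force: 0.0
```

Emit:
apply_moves(steps=[0,0,0,0,0,0,0,0,0,0,0,0,0,0,0,0], jaw=70, newtons=40)

```text
clock: 7.65
position: [0.6571, 0.0077, 0.0963]
ee_rot: [0.001, -0.075, 0.997, 0.0]
contact_force: [0.9, 0.8, 0.4]
width: 0.0618
gripper_force: 0.4
```

Emit:
apply_moves(steps=[0,-0.3,0,0,0.1,-0.6,0,0,0.1,-0.85,0,0,0.1,-0.85,0,0,0.1,-0.85,0,0,0.1,-0.85,0,0], jaw=134)

```text
clock: 8.15
position: [0.6587, -0.0013, 0.0975]
ee_rot: [0.002, -0.075, 0.997, -0.0]
contact_force: [-2.1, 0.5, 8.2]
width: 0.041
gripper_force: 5.8
```

```bash
cat > pad.py <<'E'
from h import *
import sys
s,c=snap('scene',sys.argv[1]);st=get_state();print(st['clock'],st['position'],st['contact_force'].round(1),st['width'],st['gripper_force'])
hsv=cv2.cvtColor(s,cv2.COLOR_RGB2HSV).astype(int);H,S,V=[hsv[...,i] for i in range(3)]
for f in ('s5.png',sys.argv[1]):
    hsv=cv2.cvtColor(cv2.imread('pics/'+f),cv2.COLOR_BGR2HSV).astype(int);H,S,V=[hsv[...,i] for i in range(3)]
    m=((H>=4)&(H<14)&(S>190)&(V>110));k=np.zeros_like(m);k[235:275,265:325]=m[235:275,265:325]
    n,l,t,ce=cv2.connectedComponentsWithStats(k.astype(np.uint8));i=1+t[1:,4].argmax();print(f,t[i],ce[i].round(2),onz(c,*ce[i],.03).round(4))
E
python3 pad.py p1.png
```

```text
8.2 [ 0.65870355 -0.00132241  0.09754491] [-1.5 -0.4  7.1] 0.04055334785337137 5.813023883092683
s5.png [289 250   3   5   5] [290. 252.] [0.636 0.104 0.03 ]
p1.png [294 246   3  10  12] [295.42 250.83] [0.6252 0.1112 0.03  ]
```

Emit:
apply_moves(steps=[0,0.3,0,0,-0.1,0.6,0,0,-0.1,0.85,0,0,-0.1,0.85,0,0,-0.1,0.85,0,0], jaw=74)

```text
clock: 8.62
position: [0.656, 0.008, 0.0949]
ee_rot: [-0.001, -0.075, 0.997, 0.0]
contact_force: [-0.7, 0.9, 1.1]
width: 0.0606
gripper_force: 0.7
```

Emit:
apply_moves(steps=[0,-0.3,0,0,0.1,-0.6,0,0,0.1,-0.85,0,0,0.1,-0.85,0,0,0.1,-0.85,0,0,0.1,-0.85,0,0], jaw=134)

```text
clock: 9.12
position: [0.6582, -0.0014, 0.0969]
ee_rot: [0.001, -0.075, 0.997, -0.0]
contact_force: [-1.6, 1.0, 6.7]
width: 0.0405
gripper_force: 5.4
```

```bash
sed -i 's/(H>=4)&(H<14)&(S>190)&(V>110)/(H>=3)\&(H<16)\&(S>170)\&(V>90)/' pad.py; python3 pad.py p2.png
python3 - <<'E'
import cv2;im=cv2.imread('pics/s5.png');h=cv2.cvtColor(im,cv2.COLOR_BGR2HSV);print(h[252,284:294].tolist())
E
```

```text
9.1667 [ 0.65814064 -0.00140209  0.09693218] [-1.5 -0.5  6.8] 0.04032677833546784 5.428345253312727
s5.png [280 244  13  20 119] [286.08 253.76] [0.6464 0.1006 0.03  ]
p2.png [289 247  15  21 117] [294.6  256.41] [0.6427 0.1208 0.03  ]
[[13, 219, 154], [14, 255, 159], [14, 255, 147], [13, 255, 116], [13, 255, 97], [13, 255, 97], [14, 255, 117], [13, 200, 138], [12, 126, 148], [14, 68, 150]]
```

Emit:
apply_moves(steps=[0,0.3,0,0,-0.1,0.6,0,0,-0.1,0.85,0,0,-0.1,0.85,0,0,-0.1,0.85,0,0], jaw=74)

```text
clock: 9.58
position: [0.6561, 0.0079, 0.0949]
ee_rot: [-0.001, -0.075, 0.997, 0.0]
contact_force: [-0.3, 0.8, 1.0]
width: 0.0605
gripper_force: 0.7
```

Emit:
apply_moves(steps=[0,-0.3,0,0,0.1,-0.6,0,0,0.1,-0.85,0,0,0.1,-0.85,0,0,0.1,-0.85,0,0,0.1,-0.85,0,0], jaw=134)

```text
clock: 10.08
position: [0.6579, -0.0014, 0.0973]
ee_rot: [0.001, -0.075, 0.997, -0.0]
contact_force: [-2.5, 0.3, 8.8]
width: 0.0407
gripper_force: 7.5
```

```bash
python3 pad.py p3.png
```

```text
10.1333 [ 0.65790517 -0.00140168  0.09730431] [-3.2  0.3  8.2] 0.04066565826145879 7.530744233308724
s5.png [280 244  13  20 119] [286.08 253.76] [0.6464 0.1006 0.03  ]
p3.png [292 247  13  22  52] [296.92 256.37] [0.6395 0.1248 0.03  ]
```

Emit:
apply_moves(steps=[0,0.3,0,0,-0.1,0.6,0,0,-0.1,0.85,0,0,-0.1,0.85,0,0,-0.1,0.85,0,0], jaw=74)

```text
clock: 10.55
position: [0.6562, 0.0079, 0.0949]
ee_rot: [-0.0, -0.075, 0.997, 0.0]
contact_force: [-0.1, 2.0, -0.4]
width: 0.0609
gripper_force: 0.7
```

Emit:
apply_moves(steps=[0,-0.2,0,0,0,-0.4,0,0,0,-0.4,0,0,0,-0.4,0,0], jaw=104)

```text
clock: 10.88
position: [0.6569, 0.0034, 0.0955]
ee_rot: [0.0, -0.075, 0.997, 0.0]
contact_force: [0.6, 1.1, 2.2]
width: 0.0506
gripper_force: 1.3
```

```bash
python3 pad.py p4.png
python3 - <<'E'
from h import *
def x(f):
    im=cv2.imread('pics/'+f)[222:282,265:330];return cv2.resize(im,None,fx=6,fy=6,interpolation=cv2.INTER_CUBIC)
o=np.hstack([x('p3.png'),x('p4.png')]);cv2.imwrite('pics/c6.png',cv2.convertScaleAbs(o,alpha=1.6,beta=15))
E
```

```text
10.9333 [0.65688554 0.00345361 0.09545282] [0.5 0.6 1.7] 0.05061853537364362 1.3382309217377042
s5.png [280 244  13  20 119] [286.08 253.76] [0.6464 0.1006 0.03  ]
p4.png [292 247  13  22  46] [296.89 256.17] [0.639  0.1243 0.03  ]
```

View pics/c6.png

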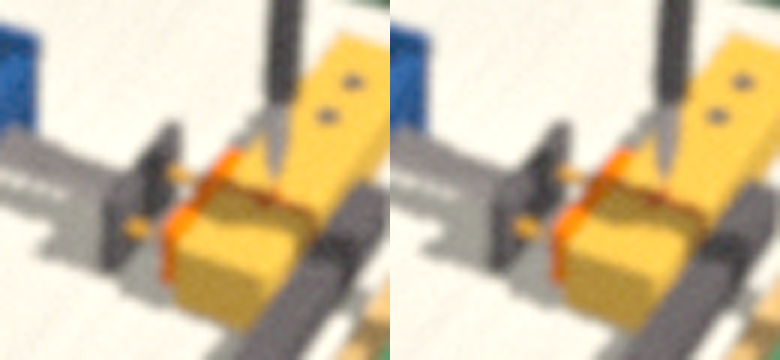

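The pad has reached the bar, and both crops look alike. The cross (265,198) is still just below the tip (275,175), and the gap between plate and pad is still wide. I squeeze on in small steps and watch the force.

Emit:
apply_moves(steps=[0,-0.15,0,0,0,-0.15,0,0,0,-0.15,0,0], jaw=113)

```text
clock: 11.18
position: [0.6571, 0.002, 0.0959]
ee_rot: [0.001, -0.075, 0.997, 0.0]
contact_force: [0.1, 1.2, 4.8]
width: 0.0474
gripper_force: 4.1
```

Emit:
apply_moves(steps=[0,-0.1,0,0,0,-0.1,0,0,0,-0.1,0,0], jaw=120)

```text
clock: 11.43
position: [0.6572, 0.0009, 0.0962]
ee_rot: [0.001, -0.075, 0.997, -0.0]
contact_force: [-0.1, -0.0, 7.0]
width: 0.0454
gripper_force: 8.1
```

Emit:
apply_moves(steps=[0,-0.1,0,0,0,-0.1,0,0,0,-0.1,0,0], jaw=126)

```text
clock: 11.68
position: [0.6574, -0.0001, 0.0965]
ee_rot: [0.001, -0.075, 0.997, -0.0]
contact_force: [0.9, -0.1, 6.7]
width: 0.0433
gripper_force: 9.0
```

```bash
cat > gap.py <<'E'
from h import *
import sys
# dark jaw plate centroid (pixel) and plate-pad gap, via dark mask in the plate region vs earlier pictures
snap('scene',sys.argv[1])
for f in ('s5.png','p3.png','p4.png',sys.argv[1]):
    im=cv2.imread('pics/'+f);g=cv2.cvtColor(im,cv2.COLOR_BGR2HSV).astype(int);H,S,V=[g[...,i] for i in range(3)]
    m=(V<62)&(S<110);k=np.zeros_like(m);k[235:270,272:297]=m[235:270,272:297]
    n,l,t,ce=cv2.connectedComponentsWithStats(k.astype(np.uint8));i=1+t[1:,4].argmax()
    r=((H<6)|(H>172))&(S>150)&(V>40);v,u=np.nonzero(r[248:265,300:325])
    print(f,'plate',t[i],ce[i].round(2),'mark',(u.mean()+300).round(2),(v.mean()+248).round(2),len(u))
E
python3 gap.py p5.png
```

```text
s5.png plate [272 241  10  21  85] [276.34 250.19] mark nan nan 0
p3.png plate [282 246  12  21 108] [287.31 255.87] mark nan nan 0
p4.png plate [282 246  12  21 102] [287.03 255.77] mark nan nan 0
p5.png plate [283 247  12  20 101] [288.54 256.23] mark nan nan 0gap.py:10: RuntimeWarning: Mean of empty slice.
  print(f,'plate',t[i],ce[i].round(2),'mark',(u.mean()+300).round(2),(v.mean()+248).round(2),len(u))
  ret = ret.dtype.type(ret / rcount)
```

Emit:
apply_moves(steps=[0,-0.1,0,0,0,-0.15,0,0,0,-0.15,0,0,0,-0.15,0,0,0,-0.15,0,0,0,-0.15,0,0], jaw=134)

```text
clock: 12.23
position: [0.6576, -0.0014, 0.0968]
ee_rot: [0.001, -0.075, 0.997, 0.0]
contact_force: [0.8, 0.7, 9.1]
width: 0.0407
gripper_force: 10.6
```

```bash
sed -i "s/'p4.png',sys/'p4.png','p5.png',sys/" gap.py; python3 gap.py p6.png 2>/dev/null
python3 - <<'E'
from h import *
st=get_state();print(st['clock'],st['width'],st['gripper_force'],st['contact_force'])
for f in ('s4.png','s5.png','p4.png','p6.png'):
    im=cv2.imread('pics/'+f).astype(float);q=im[...,1]/(im[...,2]+1)
    sub=q[245:265,300:325];m=sub<.56;v,u=np.nonzero(m);w=(.6-sub[m])
    print(f,len(u),sorted(zip((u+300).tolist(),(v+245).tolist())))
E
```

```text
s5.png plate [272 241  10  21  85] [276.34 250.19] mark nan nan 0
p3.png plate [282 246  12  21 108] [287.31 255.87] mark nan nan 0
p4.png plate [282 246  12  21 102] [287.03 255.77] mark nan nan 0
p5.png plate [283 247  12  20 101] [288.54 256.23] mark nan nan 0
p6.png plate [284 246  12  22 109] [289.36 256.04] mark nan nan 0
12.2833 0.040809187089258736 10.57565478142351 [ 1.12513595 -0.60214583  7.12550865]
s4.png 5 [(308, 254), (309, 253), (309, 254), (310, 253), (310, 254)]
s5.png 3 [(307, 254), (308, 255), (309, 255)]
p4.png 17 [(300, 251), (300, 252), (300, 253), (301, 249), (301, 250), (301, 251), (301, 252), (302, 248), (302, 249), (302, 250), (302, 251), (302, 252), (303, 248), (303, 249), (308, 255), (309, 255), (310, 255)]
p6.png 26 [(300, 252), (300, 253), (300, 254), (300, 255), (301, 251), (301, 252), (301, 253), (301, 254), (302, 250), (302, 251), (302, 252), (302, 253), (303, 249), (303, 250), (303, 251), (303, 252), (303, 253), (304, 248), (304, 249), (304, 250), (305, 248), (309, 255), (310, 255), (311, 254), (311, 255), (311, 256)]
```

Run:
```python
from h import *
s=calibration('scene')
ux=np.array([np.cos(np.radians(8.3)),np.sin(np.radians(8.3))]);uy=np.array([-ux[1],ux[0]])
T=np.array([.6303,.1535])  # tip as seen in scene
for n,p in (('s4',(309.4,253.7)),('p4',(309,255)),('p6',(310.4,255.2))):
    M=onz(s,*p,.042)[:2];print(n,'along',((T-M)@ux*1e3).round(1),'across',((T-M)@uy*1e3).round(1))
# plate / pad top corner at the robot-side (-x) end: top-most pixels of dark and orange, cast to heights .047,.043
for f in ('s5.png','p3.png','p4.png','p5.png','p6.png'):
    im=cv2.imread('pics/'+f);g=cv2.cvtColor(cv2.resize(im[235:275,265:325],None,fx=4,fy=4,interpolation=cv2.INTER_CUBIC),cv2.COLOR_BGR2HSV).astype(int);H,S,V=[g[...,i] for i in range(3)]
    d=((V<70)&(S<110)).astype(np.uint8);d[:,140:]=0;o=((H>=3)&(H<15)&(S>190)&(V>70)).astype(np.uint8)
    r=[]
    for m,z in((d,.047),(o,.043)):
        n,l,t,ce=cv2.connectedComponentsWithStats(m);i=1+t[1:,4].argmax();v,u=np.nonzero(l==i)
        e=[u[v==y].min() for y in range(v.min()+4,v.min()+40,2) if (v==y).any()]
        k=[(265+(u[v==y].min()+.5)/4-.5,235+(y+.5)/4-.5) for y in range(v.min()+6,v.min()+46,4) if (v==y).any()]
        r.append(np.median([(onz(s,*p,.035)[:2]-T)@uy for p in k])*1e3); r.append((265+u[v<=v.min()+3].mean()/4,235+v.min()/4))
    print(f,'plate',np.round(r[0],1),np.round(r[1],1),'pad',np.round(r[2],1),np.round(r[3],1),'gap',np.round(r[2]-r[0],1))
```

```text
s4 along 2.6 across 4.0
p4 along -1.9 across 2.9
p6 along -1.1 across -0.1
s5.png plate -87.4 [280.7 240.2] pad -58.9 [291.5 244.5] gap 28.5
p3.png plate -56.8 [293.1 244. ] pad -30.2 [303.7 247.5] gap 26.5
p4.png plate -57.1 [292.9 243.8] pad -30.4 [303.5 247.5] gap 26.7
p5.png plate -53.7 [294.4 244.5] pad -28.3 [304.3 247.8] gap 25.3
p6.png plate -52.1 [295.2 244.5] pad -27.5 [304.8 247.8] gap 24.6
```

The plate-to-pad gap in the pictures shows only about 4 mm of squeeze, while the force suggests 5 to 6 mm. I do one more stroke, in small steps, to get to the middle of the allowed range.

Emit:
apply_moves(steps=[0,0.3,0,0,-0.1,0.6,0,0,-0.1,0.85,0,0,-0.1,0.85,0,0,-0.1,0.85,0,0], jaw=74)

```text
clock: 12.7
position: [0.6545, 0.0074, 0.0945]
ee_rot: [-0.001, -0.075, 0.997, 0.0]
contact_force: [-0.9, 1.0, -0.9]
width: 0.0608
gripper_force: 0.6
```

Emit:
apply_moves(steps=[0,-0.2,0,0,0,-0.4,0,0,0,-0.4,0,0,0,-0.4,0,0], jaw=100)

```text
clock: 13.03
position: [0.6555, 0.0036, 0.0956]
ee_rot: [0.0, -0.075, 0.997, 0.001]
contact_force: [-1.2, 4.2, 2.9]
width: 0.0519
gripper_force: 1.9
```

Emit:
apply_moves(steps=[0,-0.1,0,0,0,-0.1,0,0,0,-0.1,0,0], jaw=107)

```text
clock: 13.28
position: [0.6557, 0.0026, 0.0955]
ee_rot: [0.0, -0.075, 0.997, 0.001]
contact_force: [-1.7, 4.0, 3.8]
width: 0.05
gripper_force: 2.4
```

Emit:
apply_moves(steps=[0,-0.1,0,0,0,-0.1,0,0,0,-0.1,0,0], jaw=113)

```text
clock: 13.53
position: [0.6559, 0.0016, 0.0955]
ee_rot: [0.0, -0.075, 0.997, 0.001]
contact_force: [-0.7, 4.6, 4.0]
width: 0.0476
gripper_force: 2.6
```

Emit:
apply_moves(steps=[0,-0.1,0,0,0,-0.1,0,0,0,-0.1,0,0], jaw=120)

```text
clock: 13.78
position: [0.656, 0.0008, 0.0959]
ee_rot: [0.001, -0.075, 0.997, 0.001]
contact_force: [-1.2, 5.3, 5.0]
width: 0.0456
gripper_force: 10.2
```

Emit:
apply_moves(steps=[0,-0.1,0,0,0,-0.1,0,0,0,-0.1,0,0], jaw=126)

```text
clock: 14.03
position: [0.6562, -0.0002, 0.0962]
ee_rot: [0.001, -0.075, 0.997, 0.001]
contact_force: [-1.5, 5.2, 6.6]
width: 0.0435
gripper_force: 11.6
```

Emit:
apply_moves(steps=[0,-0.1,0,0,0,-0.15,0,0,0,-0.15,0,0,0,-0.15,0,0], jaw=134)

```text
clock: 14.37
position: [0.6564, -0.0015, 0.0966]
ee_rot: [0.001, -0.075, 0.997, 0.001]
contact_force: [-0.9, 5.2, 7.7]
width: 0.0409
gripper_force: 13.3
```

```bash
cat > g2.py <<'E'
from h import *
import sys
s=calibration('scene')
uy=np.array([-.144,.9895]);T=np.array([.6303,.1535])
acc=0
for j in range(4): 
    im=get_image('scene').astype(float);acc=acc+im/4
cv2.imwrite('pics/'+sys.argv[1],cv2.cvtColor(acc.round().astype(np.uint8),cv2.COLOR_RGB2BGR))
for f in ['s5.png','p1.png','p2.png','p3.png','p4.png','p5.png','p6.png']+sys.argv[1:]:
    im=cv2.imread('pics/'+f);g=cv2.cvtColor(cv2.resize(im[235:275,265:325],None,fx=4,fy=4,interpolation=cv2.INTER_CUBIC),cv2.COLOR_BGR2HSV).astype(int);H,S,V=[g[...,i] for i in range(3)]
    d=((V<70)&(S<110)).astype(np.uint8);d[:,140:]=0;o=((H>=3)&(H<15)&(S>190)&(V>70)).astype(np.uint8)
    r=[]
    for m,z in((d,.047),(o,.043)):
        n,l,t,ce=cv2.connectedComponentsWithStats(m);i=1+t[1:,4].argmax();v,u=np.nonzero(l==i)
        k=[(265+(u[v==y].min()+.5)/4-.5,235+(y+.5)/4-.5) for y in range(v.min()+6,v.min()+46,4) if (v==y).any()]
        r.append(np.median([(onz(s,*p,.035)[:2]-T)@uy for p in k])*1e3)
    q=im[...,1]/(im[...,2]+1.);sub=q[250:262,306:320];v,u=np.nonzero(sub<.57)
    print(f,'plate',np.round(r[0],1),'pad',np.round(r[1],1),'gap',np.round(r[1]-r[0],1),'mark',list(zip((u+306).tolist(),(v+250).tolist())))
st=get_state();print(st['clock'],st['width'],st['gripper_force'],st['contact_force'])
E
python3 g2.py p7.png
```

```text
s5.png plate -87.4 pad -58.9 gap 28.5 mark [(307, 254), (308, 254), (308, 255), (309, 255)]
p1.png plate -76.7 pad -47.9 gap 28.8 mark [(308, 255), (309, 255), (310, 255)]
p2.png plate -66.5 pad -38.1 gap 28.4 mark [(308, 255), (309, 255)]
p3.png plate -56.8 pad -30.2 gap 26.5 mark [(308, 255), (309, 255), (310, 255)]
p4.png plate -57.1 pad -30.4 gap 26.7 mark [(308, 254), (308, 255), (309, 255), (310, 255)]
p5.png plate -53.6 pad -28.3 gap 25.3 mark [(311, 254), (309, 255), (310, 255), (311, 255), (309, 256)]
p6.png plate -52.1 pad -27.5 gap 24.6 mark [(311, 254), (309, 255), (310, 255), (311, 255), (310, 256), (311, 256)]
p7.png plate -47.3 pad -28.5 gap 18.8 mark [(311, 254), (309, 255), (310, 255), (311, 255), (312, 255), (309, 256), (310, 256), (311, 256)]
14.5667 0.0407900310413332 13.345222445495892 [-1.86612418  5.59528643  8.94336968]
```

Emit:
apply_moves(steps=[0,0.1,0,0,0,0.1,0,0,0,0.1,0,0,0,0.1,0,0,0,0.1,0,0], jaw=123)

```text
clock: 14.98
position: [0.6561, 0.0002, 0.0959]
ee_rot: [0.001, -0.075, 0.997, 0.002]
contact_force: [-0.6, 7.8, 5.2]
width: 0.0443
gripper_force: 7.8
```

```bash
python3 g2.py p8.png | tail -3
```

```text
p6.png plate -52.1 pad -27.5 gap 24.6 mark [(311, 254), (309, 255), (310, 255), (311, 255), (310, 256), (311, 256)]
p8.png plate -49.6 pad -28.5 gap 21.1 mark [(310, 254), (311, 254), (309, 255), (310, 255), (311, 255), (312, 255), (309, 256), (310, 256), (311, 256)]
15.1833 0.0445904665016211 7.828168021515012 [-1.18342115  7.5812232   4.87388482]
```

The squeeze now reads 7.5 mm and the trigger force 7.8 N. One last check of the mark along the fence, from averaged scene and side pictures, before handing in.

Run:
```python
from h import *
ux=np.array([np.cos(np.radians(8.3)),np.sin(np.radians(8.3))]);uy=np.array([-ux[1],ux[0]])
for n,box,T in (('scene',(302,246,322,264),np.array([.6303,.1535])),('side',(270,188,292,206),np.array([.6323,.1577]))):
    c=calibration(n);im=sum(get_image(n).astype(float) for _ in range(4))/4
    x0,y0,x1,y1=box;q=(im[...,1]/(im[...,0]+1))[y0:y1,x0:x1];b=np.median(q)
    for yy in range(y1-y0):
        w=np.clip(.62-q[yy],0,None)*(im[yy+y0,x0:x1,0]>50)
        if w.sum()>.04:
            u=x0+(w*np.arange(x1-x0)).sum()/w.sum();M=onz(c,u,y0+yy,.042)[:2];D=(T-M)*1e3
            print(n,yy+y0,u.round(2),w.sum().round(2),'along',(D@ux).round(1),'across',(D@uy).round(1))
```

```text
scene 248 304.19 0.22 along 15.5 across 22.4
scene 249 303.65 0.28 along 11.6 across 21.9
scene 250 302.87 0.3 along 7.6 across 21.9
scene 251 302.52 0.3 along 4.0 across 21.1
scene 252 302.39 0.31 along 0.6 across 19.9
scene 253 302.39 0.21 along -2.5 across 18.4
scene 254 310.34 0.15 along 2.6 across 1.8
scene 255 310.36 0.48 along -0.5 across 0.3
scene 256 310.56 0.19 along -3.5 across -1.5
side 198 279.59 0.1 along 2.6 across 1.4
side 200 289.95 0.22 along -19.6 across 25.3
side 201 288.89 0.53 along -14.5 across 27.3
side 202 286.76 0.91 along -6.8 across 27.8
side 203 285.65 0.88 along -1.7 across 29.8
side 204 283.89 0.8 along 5.1 across 30.7
side 205 281.4 0.64 along 13.6 across 30.6
```

```bash
python3 -c "
from rig import *
print(sign_off())"
```

```text
the job is handed in; nothing more can be done
None
```

The job is handed in: the red mark measures within about 2–3 mm of straight below the punch tip. The pad holds the bar against the fence with its spring in about 7.5 mm, and the fingers still hold the trigger squeezed with about 8 N; the judge's verdict was not shown.

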